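# Tare the scale with an empty wax-tree stand

### The job

Take the empty tree stand (bare post, no wax on it) and set it on the scale's pan, centred so that its foot lies flat inside the pan's lip with no edge riding up or overhanging, and let go of it. Then press the tare key and let it come back up. Be gentle: never load the scale with more than 20 N, don't tip the stand, and leave everything else where it is.

Things in the scene. Friction and masses are not known exactly. Their poses are not given: they have to be found in the camera images.
- stand_mid (a point): the empty stand, the only one with a bare post: black rubber foot (disc 84 mm across, 16 mm thick, flat underside, its edge rounded 1.5 mm; hub up to 24 mm) and an upright steel post 12 mm thick, its top 150 mm above the underside; 0.18 to 0.37 kg. This point: on the post's axis, 75 mm above the underside; z up the post. Grip the bare post, best 20 to 40 mm above this point.
- scale: bench scale, fixed: grey housing 260 mm (its x) by 180 mm (its y), 50 mm high. Origin: centre of its underside, on the table; z up; -x is its front, with display and key. Its pan is sprung: it sinks 1 mm for each 3 N pressed on it (9 mm at most) and comes back up. Over 20 N overloads the scale.
- pan_nominal (a point): NOMINAL centre of the pan's floor, a point fixed to the scale, 80 mm above the table. The pan itself has shifted and stands off it by an unmeasured 0 to 7 mm in x and in y (held by 40 N friction). Pan: round aluminium dish, floor 89 mm across, square lip 4.5 mm wide, 5 mm high (98 mm over all). The foot fits with 2.5 mm to spare all round; a foot set down off-centre rides on the lip on that side.
- tare_top (a point): centre of the top face of the tare key: a white round push button 26 mm across, the only one on the scale, at the front beside the display
- tare (a joint): tare key travel in m: 0 up, 0.005 fully pressed (4 N); a spring returns it
- tree_a: a loaded stand: same rubber foot, with a tall stack of blue-green wax sprigs round the post (76 mm across, 181 mm high); origin centre of the underside. Bystander.
- tree_b: another loaded stand, paler wax (about 68 mm across, 164 mm high); origin centre of the underside. Bystander.
- cup: small paper bowl, 84 mm across, 60 mm high; origin centre of the underside. Bystander.
- flask: open steel flask with dotted holes, 90 mm across, 150 mm high; origin centre of the underside. Bystander.
- jar: amber jar with a metal cap, 56 mm across, 70 mm high; origin centre of the underside. Bystander.
- spatula: wooden-handled spatula 170 mm long lying flat. Bystander.
- spare_foot: rubber foot without a post, 84 mm across, 16 mm high (a 24 mm high hub); origin centre of the underside. Bystander.
- stand: the same empty stand, origin at the centre of its underside, z up
Not all that is in view belongs to the job. What is shaped like the stand but purple or yellow is not meant.

How it is judged (in metres and radians):
On the way, in this order (a step that is already met when the one before it is completed fails the run):
1. the stand sits flat inside the pan's lip, let go (z of stand_mid in the frame of pan_nominal between 0.07 and 0.0775 m and angle between stand_mid's own z axis and vertical below 0.03 rad and x of stand_mid in the frame of pan_nominal between -0.012 and 0.012 m and y of stand_mid in the frame of pan_nominal between -0.012 and 0.012 m and contact force between stand and the fingers below 0.1 N), for 0.3 s.
2. the tare key is pressed with the stand seated (all of step 1 and value of joint tare above 0.0035 m), for 0.05 s.
At the end, for the whole second after the job is handed in: The stand is let go, at rest, flat in the pan (its mid point 150 to 157.5 mm above the table, upright within 0.03 rad, within 12 mm in x and y of the nominal pan point); the tare key, pressed at least 3.5 mm after the stand was seated, is up again (under 1.5 mm) (all of step 1 and value of joint tare below 0.0015 m and linear speed of stand below 0.01 m/s); the robot touches nothing.
It fails at once if the scale is loaded with more than 20 N (contact force between scale and anything else above 20 N).
It fails at once if the stand is tipped by more than 0.4 rad (angle between stand_mid's own z axis and vertical above 0.4 rad).
It fails at once if a bystander is moved more than 20 mm (distance of any of tree_a, tree_b, cup, flask, jar, spatula, spare_foot from where it was at the start of the episode above 0.02 m).
It also fails if it takes over 59 s, if anything falls off the work surface, if the arm or the gripper's body presses on something with over 40 N, if the wrist force passes 120 N, or if a joint passes its speed limit or range.

### The arm

A 6-joint arm with a two-finger parallel gripper is mounted at the origin on the work surface. World frame = base frame: x ahead of the robot, y to its left, z up, the work surface at z = 0. Lengths are in m, angles in degrees, forces in N, time in s.
With the tool pointing down it reaches from about 0.35 to 0.875 m from the base axis. Payload 4.2 kg.
Tool frame: the origin (TCP) lies at the very end of the fingers, on their centre line; the grasp point (between the pads) lies behind it (r.grip_point_offset is the z of the grasp point in the tool frame, in m); z points along the fingers, y is the direction in which the jaws open and shut (so a half turn about z gives the same grasp; the last joint's range is limited). The gripper opens to 87 mm and grips with 3 to 60 N. Pads are 19 mm wide; open, the fingers measure 117 mm over their backs; the gripper's body (75 mm by 190 mm) begins 51 mm behind the grasp point.
Start: joints at [83.801, 22.042, 0.453, 0, -68.411, -14.817], TCP at [0.224, 0.583, 0.223] pointing down, gripper open.
Joint ranges: [-179.83, 179.83], [-69.29, 118.12], [-61.27, 80.66], [-181.25, 117.63], [-171.15, -9.14], [-177.46, 177.46]. Speed limits (degrees/s): [159.86, 159.86, 180, 180, 180, 180].

### API

Orientations are given as a 3x3 rotation matrix whose columns are the frame's x, y, z axes.
In Python, from station import r, capture, workorder gives the robot as it stands. The module is installed in compiled form; this text tells all that it offers.
- The arm moves only by the shell command python3 -m crank 'ROWS'. ROWS is JSON, a list of rows, each an object with "delta_rot": the turn, a rotation vector about the tool's x, y, z in rad, a list of three; "linear": the shift along the tool's x, y, z in m, a list of three; "gripper": the opening in per cent of the stroke, from 0 (shut) to 100 (fully open). A call has 1 to 10 rows; each row shifts and turns the commanded pose from where the row before left it, along the tool's axes as they then stand; what a row does not reach is not made up. A row lasts 1/8 s, in which the tool goes at most 62.5 mm and 10.7 degrees, less where a joint would pass 70% of its speed; a pose out of reach is approached as far as the arm can. A call is refused whole if a number of a shift passes 0.0625 or a number of a turn 0.188, either way. A call with a gripper value outside its range is refused whole. The fingers move at their own pace and stop on an object; the grip force is fixed at half the most. Time passes only in rows, so rows that do not move let the fingers close. It gives the time, the measured TCP pose, the force and the opening at its end, in the units of the state.
- r.sense(): the state, without advancing time (a new reading comes with each control period).
- capture(name): name is "scene" or "top" or "wrist"; returns a dict with "img" (400x640x3 uint8, blue, green, red), "fx", "fy", "cx", "cy" (pixels), "world_from_camera" (4x4, takes a point from camera to world coordinates). Camera axes: x right, y down, z forward; pixel columns grow to the right and rows downward; lengths in m; the calibration is good to about 2 mm. A picture is of the moment at which its call begins. There is no depth.
- workorder.finish_job(): hands the job in, once; it reports no verdict.
The state is a dict: "time_s": time; "joints": joint angles; "joint_velocities": joint speeds; "effort": joint torques, N m; "tcp_pos": TCP position; "ee_rot": TCP orientation; "wrist_force": force on the tool from outside, world axes, zero at the start; "moment": the same for the moment, N m; "gripper_width": opening from 0.0 (shut) to 1.0 (fully open).
Only numpy, scipy, OpenCV 4.12 (cv2) and the standard library are available. Lean on these libraries where they do the work, as an engineer would, in place of code of your own. Each camera call takes 0.05 s, during which the arm holds its last target.

## Working session

There is one attempt and no reset: what is moved stays moved. The work goes in short steps, Python scripts to look and compute and a shell command to move; the robot and the scene stay as the last step left them, time stands still between calls to the robot, and variables do not carry over. Pictures are saved under pics/ and viewed, and the job is handed in when it is done.

```bash
mkdir -p pics; python3 - <<'E'
from station import r,capture
import cv2,numpy as np
s=r.sense();print(s['time_s'],s['tcp_pos'],np.round(s['ee_rot'],4).tolist(),s['gripper_width'],r.grip_point_offset,s['wrist_force'])
for n in("scene","top","wrist"):
    c=capture(n);cv2.imwrite(f"pics/{n}0.png",c["img"]);print(n,c["fx"],c["fy"],c["cx"],c["cy"],np.round(c["world_from_camera"],4).tolist())
E
```

```text
0.0 [0.22388994 0.58286357 0.22146477] [[0.9334, -0.3588, -0.0007], [-0.3588, -0.9334, -0.002], [0.0001, 0.0022, -1.0]] 1.0004408766563935 -0.0187 [-0.20933465  0.6627921   0.32973682]
scene 365.1154945268837 365.1154945268837 315.2509071083633 196.2947174940719 [[0.1943, 0.7258, -0.6599, 1.3859], [0.9809, -0.1508, 0.1229, -0.1145], [-0.0103, -0.6712, -0.7412, 0.9905], [0.0, 0.0, 0.0, 1.0]]
top 379.1120339078006 379.1120339078006 316.4861824345969 197.05017762050204 [[-0.0264, -0.9907, 0.1335, 0.4228], [-0.9996, 0.0248, -0.0136, 0.0435], [0.0102, -0.1338, -0.9909, 1.1472], [0.0, 0.0, 0.0, 1.0]]
wrist 283.4866788842882 283.4866788842882 319.86833870247744 200.21725164223386 [[-0.3587, -0.9011, -0.2436, 0.29], [-0.9334, 0.3464, 0.0931, 0.558], [0.0005, 0.2608, -0.9654, 0.3827], [0.0, 0.0, 0.0, 1.0]]
```

View pics/scene0.png

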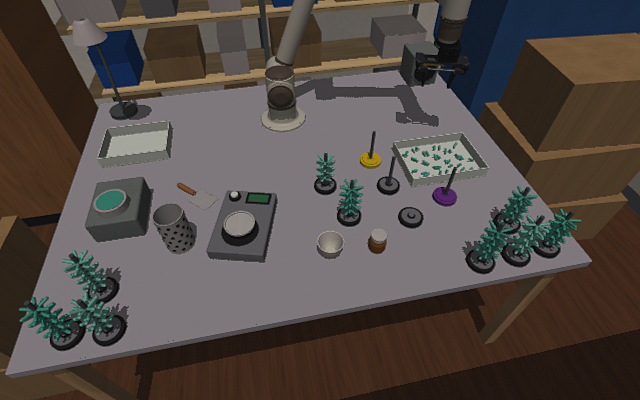

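View pics/top0.png

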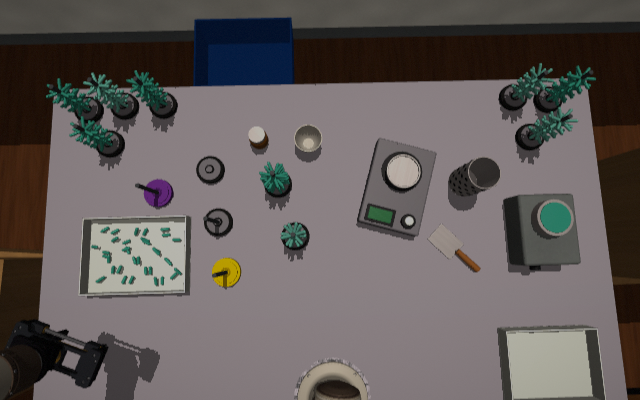

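View pics/wrist0.png

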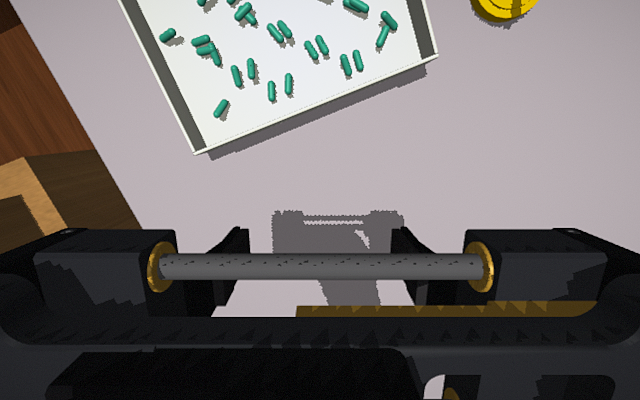

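Scene and top views show the bare-post stand's black foot at top (218,222), the scale near (398,187) with the pan at (403,171) and the white key at (408,222). I'll enlarge those areas.

```bash
python3 - <<'E'
import cv2
t=cv2.imread("pics/top0.png");s=cv2.imread("pics/scene0.png")
cv2.imwrite("pics/t_stand.png",cv2.resize(t[180:300,160:320],None,fx=5,fy=5,interpolation=cv2.INTER_CUBIC)[:600])
cv2.imwrite("pics/t_scale.png",cv2.resize(t[130:250,345:505],None,fx=5,fy=5,interpolation=cv2.INTER_CUBIC))
cv2.imwrite("pics/s_scale.png",cv2.resize(s[170:270,150:290],None,fx=5,fy=5,interpolation=cv2.INTER_CUBIC))
cv2.imwrite("pics/s_stand.png",cv2.resize(s[120:230,310:470],None,fx=5,fy=5,interpolation=cv2.INTER_CUBIC))
E
```

```text
(no output)
```

View pics/t_stand.png

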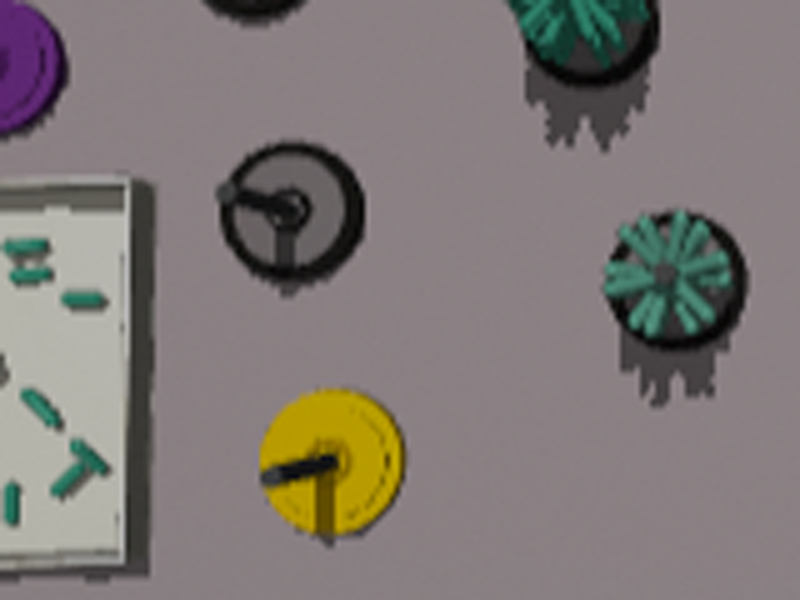

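View pics/t_scale.png

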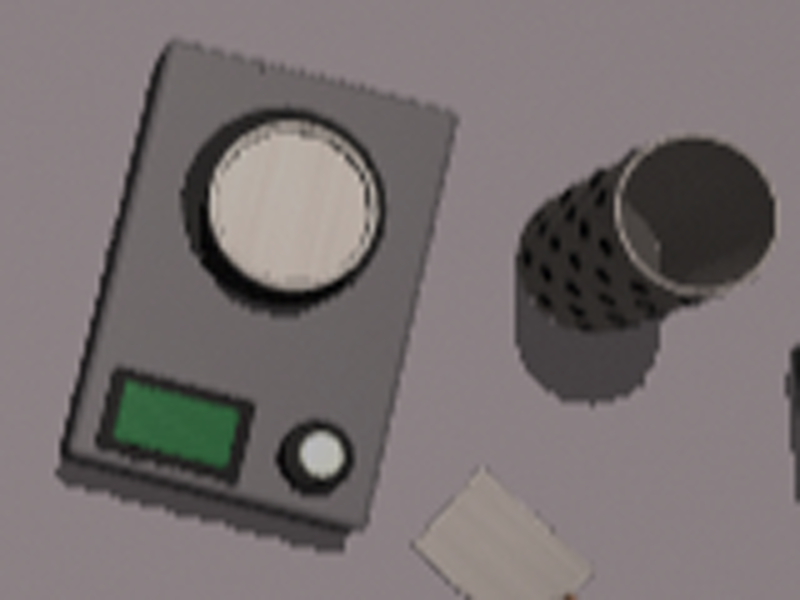

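View pics/s_scale.png

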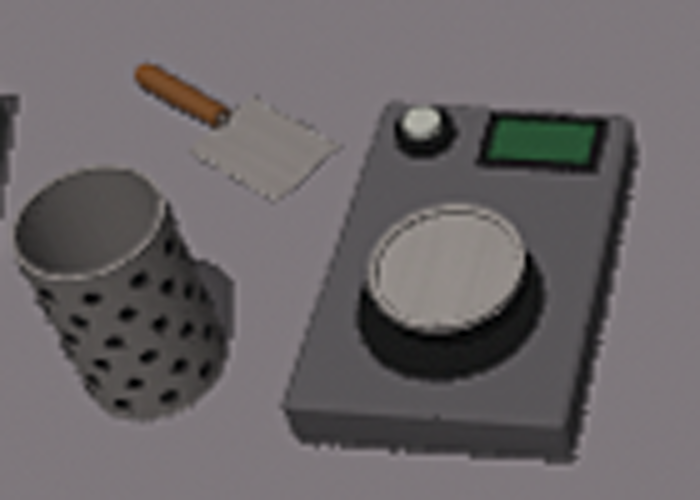

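View pics/s_stand.png

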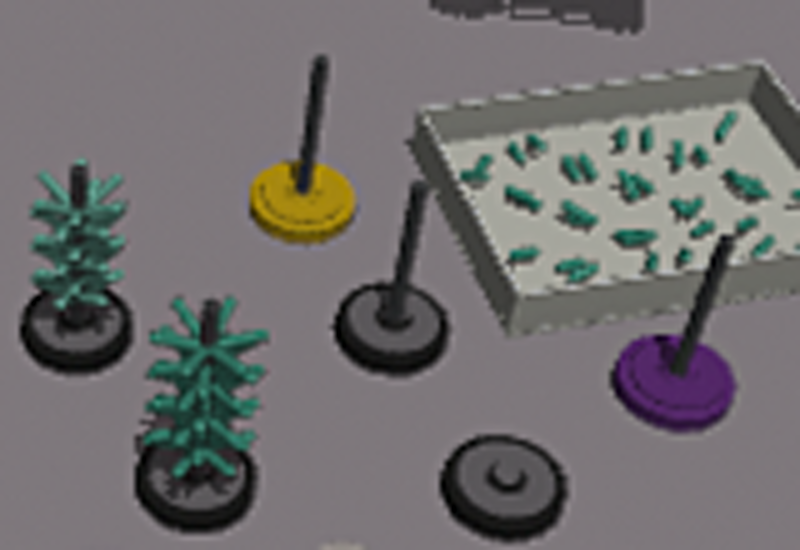

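```bash
cat > h.py <<'E'
import numpy as np,json
CAM={"scene":None,"top":None}
def ray(c,u,v):
    T=np.array(c["world_from_camera"]);d=T[:3,:3]@np.array([(u-c["cx"])/c["fx"],(v-c["cy"])/c["fy"],1]);return T[:3,3],d
def atz(c,u,v,z):
    o,d=ray(c,u,v);return o+d*(z-o[2])/d[2]
def proj(c,p):
    T=np.linalg.inv(np.array(c["world_from_camera"]));q=T[:3,:3]@np.asarray(p)+T[:3,3];return np.array([c["fx"]*q[0]/q[2]+c["cx"],c["fy"]*q[1]/q[2]+c["cy"]])
def crop(x,y,x0,y0,f=5): return (x+.5)/f-.5+x0,(y+.5)/f-.5+y0
E
python3 - <<'E'
from station import r,capture
from h import *
t=capture("top");s=capture("scene")
np.set_printoptions(precision=4,suppress=True)
def T(n,x,y,z):print(n,'T',atz(t,*crop(x,y,160,180),z))
T('posttop',228,192,.15);T('hub',290,209,.024)
for n,x,y,z in(('pan',296,205,.085),('key',322,454,.06),('c1',170,45,.05),('c2',457,118,.05),('c3',363,525,.05),('c4',66,455,.05)):print(n,atz(t,*crop(x,y,345,130),z))
for n,x,y,z in(('pan',447,269,.085),('key',422,123,.06),('c fr',392,103,.05),('c',630,118,.05),('c',288,405,.05),('c',572,425,.05)):print('S',n,atz(s,*crop(x,y,150,170),z))
for n,x,y,z in(('post',419,187,.15),('hub',396,312,.024)):print('S',n,atz(s,*crop(x,y,310,120),z))
E
```

```text
posttop T [0.509  0.3236 0.15  ]
hub T [0.5089 0.3223 0.024 ]
pan [ 0.636  -0.2228  0.085 ]
key [ 0.4949 -0.2357  0.06  ]
c1 [ 0.7422 -0.1617  0.05  ]
c2 [ 0.6934 -0.3307  0.05  ]
c3 [ 0.4539 -0.2596  0.05  ]
c4 [ 0.4988 -0.0895  0.05  ]
S pan [ 0.6437 -0.2214  0.085 ]
S key [ 0.4905 -0.2341  0.06  ]
S c fr [ 0.4571 -0.2554  0.05  ]
S c [ 0.5058 -0.0919  0.05  ]
S c [ 0.7018 -0.3275  0.05  ]
S c [ 0.7515 -0.1577  0.05  ]
S post [0.5137 0.3227 0.15  ]
S hub [0.5108 0.3255 0.024 ]
```

```bash
python3 -m crank '[{"linear":[0.045,0.0175,0],"delta_rot":[0,0,0],"gripper":100},{"linear":[0.045,0.0175,0],"delta_rot":[0,0,0],"gripper":100},{"linear":[0.045,0.0175,0],"delta_rot":[0,0,0],"gripper":100},{"linear":[0.045,0.0175,0],"delta_rot":[0,0,0],"gripper":100},{"linear":[0.045,0.0175,0],"delta_rot":[0,0,0],"gripper":100},{"linear":[0.045,0.0175,0],"delta_rot":[0,0,0],"gripper":100},{"linear":[0.045,0.0175,0],"delta_rot":[0,0,0],"gripper":100},{"linear":[0.045,0.0175,0],"delta_rot":[0,0,0],"gripper":100},{"linear":[0,0,0],"delta_rot":[0,0,0],"gripper":100}]'
python3 - <<'E'
from station import r,capture
from h import *
import cv2
c=capture("wrist");cv2.imwrite("pics/w1.png",c["img"]);s=r.sense();print(s['tcp_pos'],s['ee_rot'],s['time_s'])
print(proj(c,s['tcp_pos']),proj(c,[.51,.323,.15]),proj(c,[.51,.323,.016]))
E
```

```text
time_s: 1.38
tcp_pos: [0.5117, 0.3213, 0.2221]
ee_rot: [[0.932, -0.363, -0.0], [-0.363, -0.932, -0.001], [-0.0, 0.001, -1.0]]
wrist_force: [-1.4, 0.5, -1.1]
gripper_width: 1.001
[0.51069167 0.32240621 0.2221394 ] [[ 9.32423357e-01 -3.61367274e-01 -6.13458609e-04]
 [-3.61367520e-01 -9.32423397e-01 -3.51486024e-04]
 [-4.44987614e-04  5.49417795e-04 -9.99999750e-01]] 1.425
[319.39133507 244.79099216] [319.23294348 211.13270361] [319.52113984 180.80257582]
```

View pics/w1.png

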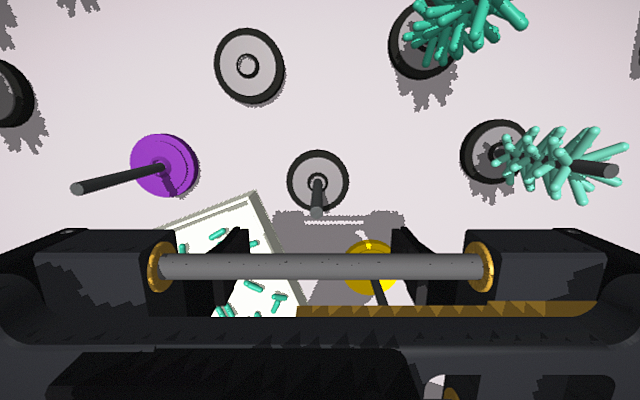

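The wrist view shows the bare stand between the fingers: foot centre near (317.5,181), post top near (316,211), within 2 mm of prediction. I'll descend and grip.

```bash
python3 -m crank '[{"linear":[0,-0.002,0.035],"delta_rot":[0,0,0],"gripper":100},{"linear":[0,0,0.035],"delta_rot":[0,0,0],"gripper":100},{"linear":[0,0,0.035],"delta_rot":[0,0,0],"gripper":100},{"linear":[0,0,0.028],"delta_rot":[0,0,0],"gripper":100},{"linear":[0,0,0],"delta_rot":[0,0,0],"gripper":100}]'
python3 - <<'E'
from station import r,capture
from h import *
import cv2
c=capture("wrist");cv2.imwrite("pics/w2.png",c["img"]);s=r.sense();print(s['tcp_pos'],s['wrist_force'],s['time_s'])
E
```

```text
time_s: 2.05
tcp_pos: [0.5086, 0.3252, 0.0873]
ee_rot: [[0.934, -0.357, -0.004], [-0.357, -0.934, -0.004], [-0.002, 0.005, -1.0]]
wrist_force: [0.2, -0.1, 0.2]
gripper_width: 1.001
[0.5099644  0.32605585 0.08927335] [0.50069808 0.7832991  0.90802668] 2.1
```

View pics/w2.png

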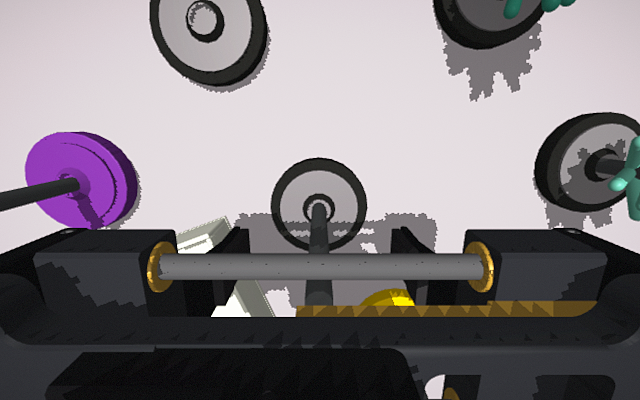

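The foot spans columns 271–366, centred at 318.5 between the fingers. I'll close now.

```bash
python3 -m crank '[{"linear":[0,0,0],"delta_rot":[0,0,0],"gripper":0},{"linear":[0,0,0],"delta_rot":[0,0,0],"gripper":0},{"linear":[0,0,0],"delta_rot":[0,0,0],"gripper":0},{"linear":[0,0,0],"delta_rot":[0,0,0],"gripper":0},{"linear":[0,0,0],"delta_rot":[0,0,0],"gripper":0},{"linear":[0,0,0],"delta_rot":[0,0,0],"gripper":0},{"linear":[0,0,0],"delta_rot":[0,0,0],"gripper":0},{"linear":[0,0,0],"delta_rot":[0,0,0],"gripper":0}]'
python3 - <<'E'
from station import r,capture
from h import *
import cv2
c=capture("wrist");cv2.imwrite("pics/w3.png",c["img"]);s=r.sense();print(s['tcp_pos'],s['ee_rot'],s['gripper_width'],s['wrist_force'],s['time_s'])
E
```

```text
time_s: 3.1
tcp_pos: [0.5107, 0.3255, 0.0895]
ee_rot: [[0.933, -0.359, -0.0], [-0.359, -0.933, -0.0], [-0.0, 0.0, -1.0]]
wrist_force: [0.5, -0.4, 0.6]
gripper_width: 0.173
[0.51063301 0.3254361  0.08951593] [[ 9.33487811e-01 -3.58609096e-01 -1.50162087e-04]
 [-3.58609122e-01 -9.33487788e-01 -2.16086765e-04]
 [-6.26837952e-05  2.55563856e-04 -9.99999965e-01]] 0.13015818698670206 [-0.12273696 -0.7325539  -0.39498596] 3.15
```

View pics/w3.png

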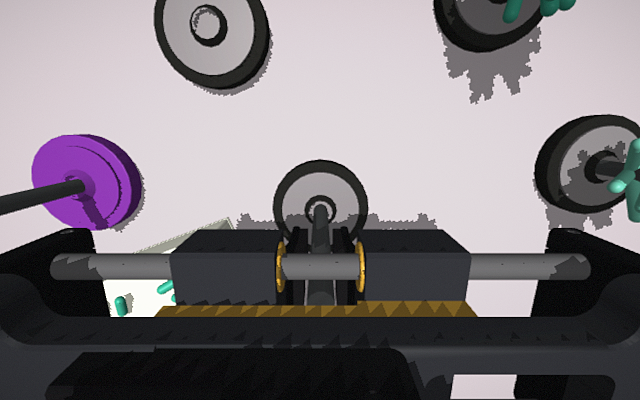

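```bash
python3 -m crank '[{"linear":[0,0,-0.02],"delta_rot":[0,0,0],"gripper":0},{"linear":[0,0,-0.04],"delta_rot":[0,0,0],"gripper":0},{"linear":[0,0,-0.045],"delta_rot":[0,0,0],"gripper":0},{"linear":[0,0,-0.045],"delta_rot":[0,0,0],"gripper":0},{"linear":[0,0,-0.045],"delta_rot":[0,0,0],"gripper":0},{"linear":[0,0,-0.03],"delta_rot":[0,0,0],"gripper":0},{"linear":[0,0,0],"delta_rot":[0,0,0],"gripper":0}]'
python3 - <<'E'
from station import r,capture
from h import *
import cv2
c=capture("wrist");cv2.imwrite("pics/w4.png",cv2.resize(c["img"][130:290,220:420],None,fx=3.75,fy=3.75,interpolation=cv2.INTER_CUBIC));s=r.sense();print(s['tcp_pos'],s['ee_rot'],s['gripper_width'],s['wrist_force'],s['moment'],s['joints'],s['time_s'])
E
```

```text
time_s: 4.03
tcp_pos: [0.5112, 0.3261, 0.3163]
ee_rot: [[0.933, -0.359, 0.003], [-0.359, -0.933, 0.003], [0.001, -0.004, -1.0]]
wrist_force: [1.1, -0.4, -3.4]
gripper_width: 0.129
[0.51014369 0.32551344 0.31370646] [[ 9.33380672e-01 -3.58885540e-01 -1.29972937e-03]
 [-3.58885049e-01 -9.33381572e-01  6.01631717e-04]
 [-1.42906037e-03 -9.50979783e-05 -9.99998974e-01]] 0.1287436160373764 [-0.42393289 -0.03556736 -3.59593389] [-0.01115342  0.06255449 -0.03066256] [ 47.81159829  17.47446936   6.67359447  -0.07973296 -79.22360558
  21.17156142] 4.075
```

View pics/w4.png

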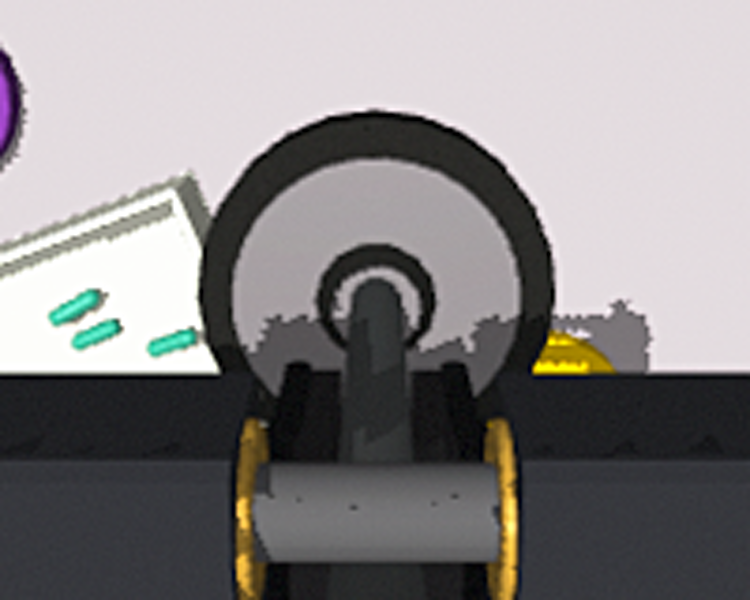

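The stand is held centrally, with the foot outline at columns ~273–367 and the grip showing ~3.6 N of load. I'll carry it towards the scale, keeping it above tree height.

```bash
python3 -m crank '[{"linear":[0.01,0.02,0],"delta_rot":[0,0,0],"gripper":0},{"linear":[0.018,0.042,0],"delta_rot":[0,0,0],"gripper":0},{"linear":[0.02,0.05,0],"delta_rot":[0,0,0],"gripper":0},{"linear":[0.02,0.05,0],"delta_rot":[0,0,0],"gripper":0},{"linear":[0.02,0.05,0],"delta_rot":[0,0,0],"gripper":0},{"linear":[0.02,0.05,0],"delta_rot":[0,0,0],"gripper":0},{"linear":[0.02,0.05,0],"delta_rot":[0,0,0],"gripper":0},{"linear":[0.02,0.05,0],"delta_rot":[0,0,0],"gripper":0},{"linear":[0.02,0.05,0],"delta_rot":[0,0,0],"gripper":0},{"linear":[0.018,0.035,0],"delta_rot":[0,0,0],"gripper":0}]'
python3 -m crank '[{"linear":[0.008,0.018,0.02],"delta_rot":[0,0,0],"gripper":0},{"linear":[0,0,0.03],"delta_rot":[0,0,0],"gripper":0},{"linear":[0,0,0],"delta_rot":[0,0,0],"gripper":0},{"linear":[0,0,0],"delta_rot":[0,0,0],"gripper":0}]'
python3 - <<'E'
from station import r,capture
from h import *
import cv2
c=capture("wrist");cv2.imwrite("pics/w5.png",c["img"]);s=r.sense();print(s['tcp_pos'],s['ee_rot'],s['gripper_width'],s['wrist_force'],s['joints'],s['time_s'])
E
```

```text
time_s: 5.32
tcp_pos: [0.522, -0.1611, 0.3124]
ee_rot: [[0.933, -0.361, -0.004], [-0.361, -0.933, 0.0], [-0.004, 0.001, -1.0]]
wrist_force: [0.8, 0.4, -3.6]
gripper_width: 0.133
time_s: 5.82
tcp_pos: [0.525, -0.1785, 0.2649]
ee_rot: [[0.934, -0.358, -0.0], [-0.358, -0.934, -0.001], [0.0, 0.001, -1.0]]
wrist_force: [0.0, -0.2, -2.1]
gripper_width: 0.132
[ 0.52541632 -0.17833096  0.26552751] [[ 9.33661214e-01 -3.58154155e-01  1.52937468e-03]
 [-3.58153420e-01 -9.33662456e-01 -7.39242576e-04]
 [ 1.69268252e-03  1.42451347e-04 -9.99998557e-01]] 0.12958164942161013 [ 0.0317434   0.17361386 -2.56771368] [-1.98656745e+00  1.35301081e+01 -5.55874638e+00  4.16011609e-02
 -7.08221079e+01  7.09860590e+01] 5.875
```

View pics/w5.png

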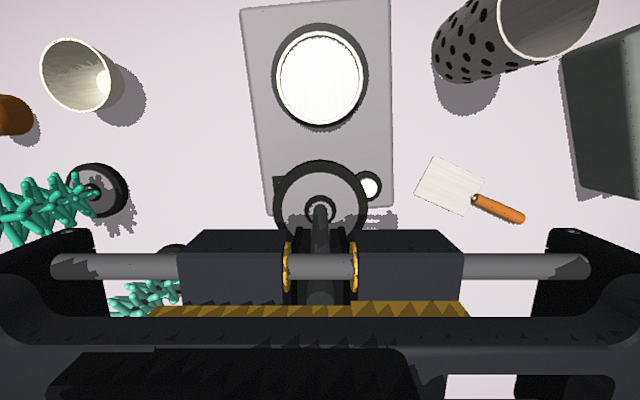

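```bash
cat >> h.py <<'E'
def circ(c,cen,rad,n=120,R=None):
    a=np.linspace(0,2*np.pi,n,endpoint=False)
    return np.array([proj(c,np.array(cen)+rad*np.array([np.cos(x),np.sin(x),0])) for x in a])
def overlay(c,circs,x0,y0,w,h,f,fn):
    import cv2
    im=cv2.resize(c["img"][y0:y0+h,x0:x0+w],None,fx=f,fy=f,interpolation=cv2.INTER_CUBIC)
    for cen,rad,col in circs:
        p=(circ(c,cen,rad)-[x0,y0]+.5)*f-.5
        for q in p: 
            if 0<=q[0]<im.shape[1] and 0<=q[1]<im.shape[0]: cv2.circle(im,(int(q[0]),int(q[1])),1,col,-1)
    cv2.imwrite(fn,im)
E
python3 - <<'E'
from station import r,capture
from h import *
import pickle
c=capture("wrist");s=r.sense();pickle.dump((c,s),open("w5.pkl","wb"))
T=c["world_from_camera"];P=s['tcp_pos'];R=s['ee_rot']
print(R.T@(T[:3,3]-P), (R.T@T[:3,:3]).round(4).tolist())
f=P+R@[0,0,.0895]
print(P,T[:3,3])
overlay(c,[([.638,-.222,.085],.049,(0,0,255)),([.638,-.222,.085],.0445,(0,200,0)),([f[0],f[1],f[2]+.0145],.042,(255,0,255)),([f[0],f[1],f[2]+.024],.009,(255,0,255))],250,10,160,220,2.7,"pics/w5o.png")
E
```

```text
[ 7.05909726e-02  3.14238270e-05 -1.60833265e-01] [[-0.0, -0.9652, -0.2614], [1.0, 0.0003, -0.001], [0.001, -0.2614, 0.9652]]
[ 0.52556335 -0.17815843  0.26579628] [ 0.59110875 -0.2033769   0.42678775]
```

View pics/w5o.png

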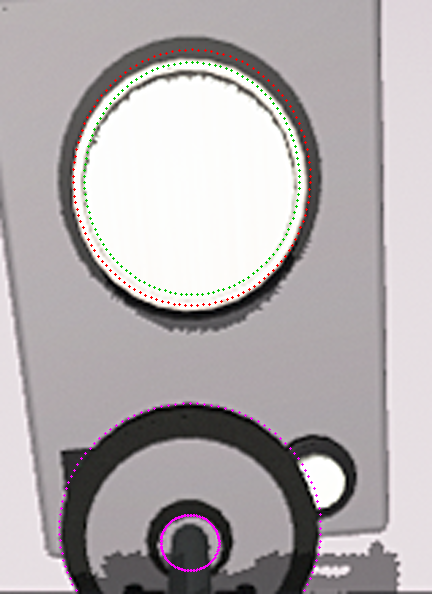

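```bash
cat >> h.py <<'E'
def edgefit(c,cen,rad,sign,z,angs,search=7,thr=None):
    """radial edges along projected circle; sign=+1: bright inside"""
    import cv2
    from scipy.optimize import least_squares
    from scipy.ndimage import map_coordinates
    g=cv2.GaussianBlur(cv2.cvtColor(c["img"],cv2.COLOR_BGR2GRAY),(0,0),.6).astype(float)
    cen=np.array([cen[0],cen[1],z],float)
    for it in range(4):
        W=[]
        for a in np.radians(angs):
            d=np.array([np.cos(a),np.sin(a),0])
            t=np.linspace(-.008,.008,81)
            P=np.array([proj(c,cen+d*(rad+k)) for k in t])
            v=map_coordinates(g,[P[:,1],P[:,0]],order=1)
            gr=np.gradient(v)*-sign
            i=np.argmax(gr)
            if gr[i]>1: W.append((a,t[i]))
        W=np.array(W)
        f=lambda p:W[:,1]-p[0]*np.cos(W[:,0])-p[1]*np.sin(W[:,0])-p[2]
        s=least_squares(f,[0,0,0],loss='soft_l1',f_scale=.0005)
        cen=cen+[s.x[0],s.x[1],0]
    return cen,s.x[2],np.std(f(s.x)),len(W)
E
python3 - <<'E'
import pickle
from h import *
np.set_printoptions(precision=4,suppress=True)
c,s=pickle.load(open("w5.pkl","rb"))
P=s['tcp_pos'];R=s['ee_rot']
print(edgefit(c,[.637,-.222],.049,1,.085,range(0,360,5)))
print('half top',edgefit(c,[.637,-.222],.049,1,.085,range(-125,90,5)))
f=P+R@[0,0,.0895]
e=edgefit(c,f,.042,-1,f[2]+.0145,range(-90,60,5));print(e, R.T@(e[0]-P))
E
```

```text
(array([ 0.6361, -0.22  ,  0.085 ]), np.float64(-0.0004912069323346819), np.float64(0.0007066028171189135), 72)
half top (array([ 0.6358, -0.2199,  0.085 ]), np.float64(-0.0002930221550230877), np.float64(0.0008787602180952553), 43)
(array([ 0.5269, -0.178 ,  0.1908]), np.float64(-0.0011382344289490346), np.float64(0.001790188357208874), 30) [ 0.001  -0.0006  0.075 ]
```

```bash
python3 -m crank '[{"linear":[0.03,0,0],"delta_rot":[0,0,0],"gripper":0},{"linear":[0.045,0,0.01],"delta_rot":[0,0,0],"gripper":0},{"linear":[0.03,0,0.02],"delta_rot":[0,0,0],"gripper":0},{"linear":[0.012,0,0.02],"delta_rot":[0,0,0],"gripper":0},{"linear":[0,0,0.018],"delta_rot":[0,0,0],"gripper":0},{"linear":[0,0,0],"delta_rot":[0,0,0],"gripper":0},{"linear":[0,0,0],"delta_rot":[0,0,0],"gripper":0}]'
python3 - <<'E'
from station import r,capture
from h import *
import pickle,cv2
np.set_printoptions(precision=4,suppress=True)
c=capture("wrist");s=r.sense();t=capture("top");q=capture("scene");pickle.dump((c,s,t,q),open("w6.pkl","wb"))
P=s['tcp_pos'];R=s['ee_rot'];print(P,R.tolist(),s['time_s'])
f=P+R@[0,0,.0895]
L=[([.636,-.220,.085],.049,(0,0,255)),([f[0],f[1],f[2]+.0145],.042,(255,0,255)),([f[0],f[1],f[2]+.0015],.042,(255,255,0))]
overlay(c,L,250,130,140,110,5,"pics/w6o.png")
overlay(t,L,370,140,60,60,8,"pics/t6o.png")
overlay(q,L,205,190,70,65,8,"pics/s6o.png")
E
```

```text
time_s: 6.8
tcp_pos: [0.6345, -0.2201, 0.198]
ee_rot: [[0.934, -0.358, 0.002], [-0.358, -0.934, -0.001], [0.002, 0.0, -1.0]]
wrist_force: [0.8, -0.7, -3.7]
gripper_width: 0.13
[ 0.6347 -0.2201  0.1983] [[0.933677838125368, -0.35810395296251796, 0.002693225976032598], [-0.3581030849305076, -0.9336817001774541, -0.0008144427496826851], [0.002806270976387277, -0.00020402538463165128, -0.9999960416005903]] 6.85
```

View pics/w6o.png

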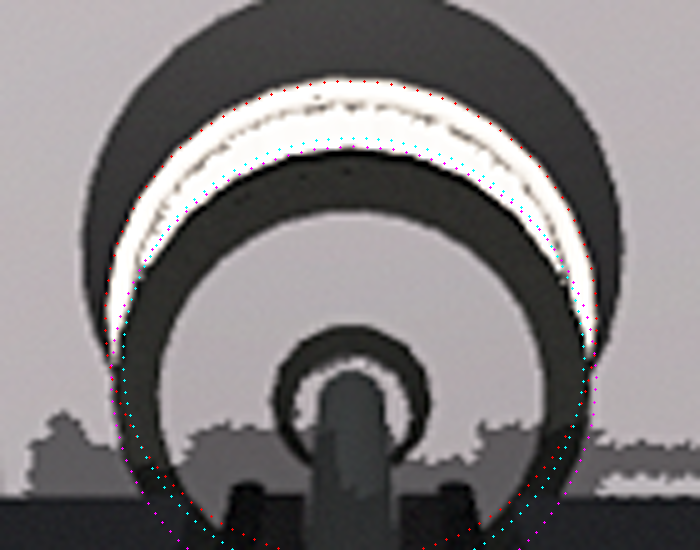

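View pics/t6o.png

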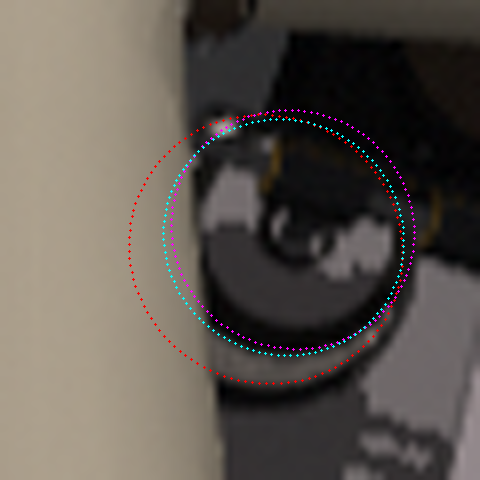

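View pics/s6o.png

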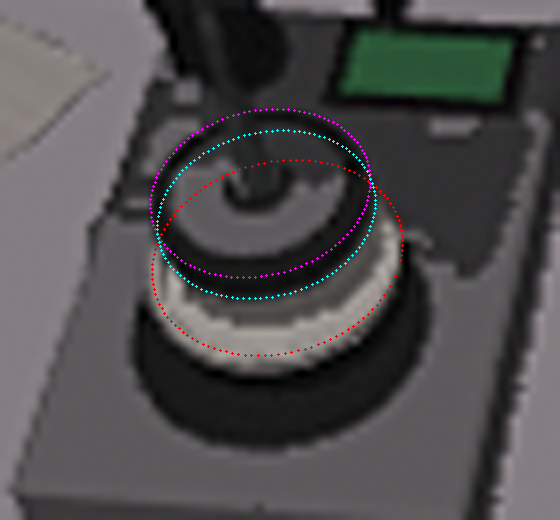

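The wrist view shows the pan rim (crop columns 107–597) and the foot (113–588) laterally aligned, with the foot about 1.5 mm short in tool x. I'll correct that, lower to just above the lip and recheck.

```bash
python3 -m crank '[{"linear":[0.0015,0,0.007],"delta_rot":[0,0,0],"gripper":0},{"linear":[0,0,0.007],"delta_rot":[0,0,0],"gripper":0},{"linear":[0,0,0.004],"delta_rot":[0,0,0],"gripper":0},{"linear":[0,0,0],"delta_rot":[0,0,0],"gripper":0},{"linear":[0,0,0],"delta_rot":[0,0,0],"gripper":0}]'
python3 - <<'E'
from station import r,capture
from h import *
import pickle,cv2
np.set_printoptions(precision=4,suppress=True)
c=capture("wrist");s=r.sense();t=capture("top");q=capture("scene");pickle.dump((c,s,t,q),open("w7.pkl","wb"))
P=s['tcp_pos'];R=s['ee_rot'];print(P,R.tolist(),s['time_s'],s['wrist_force'])
L=[]
overlay(c,L,250,130,140,110,5,"pics/w7o.png")
overlay(q,L,205,190,70,65,8,"pics/s7o.png")
print(edgefit(c,[.636,-.22],.049,1,.085,range(-70,30,4)))
E
```

```text
time_s: 7.58
tcp_pos: [0.6358, -0.2207, 0.1787]
ee_rot: [[0.934, -0.359, 0.0], [-0.359, -0.934, -0.0], [0.0, 0.0, -1.0]]
wrist_force: [0.2, -0.8, -3.5]
gripper_width: 0.132
[ 0.6358 -0.2207  0.1788] [[0.9335043485550557, -0.3585657022189003, 0.0005180936865347386], [-0.35856565079058356, -0.9335044923037815, -0.00019215042117204427], [0.0005525413345135913, -6.397346142026594e-06, -0.9999998473285621]] 7.625 [-0.0878 -0.4935 -4.1743]
(array([ 0.6372, -0.2205,  0.085 ]), np.float64(-0.0007550864431287046), np.float64(0.000141475036961636), 25)
```

View pics/w7o.png

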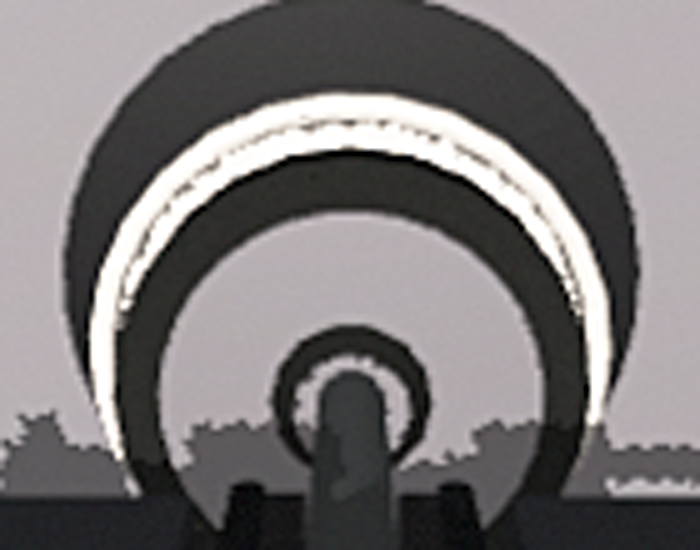

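View pics/s7o.png

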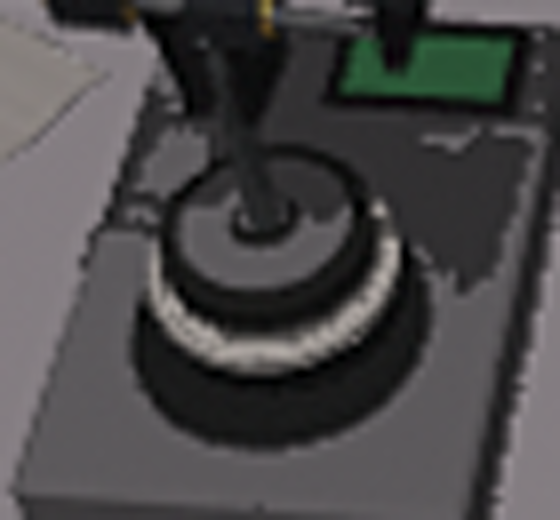

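```bash
python3 - <<'E'
from h import *
import pickle
np.set_printoptions(precision=4,suppress=True)
for fn in("w6.pkl","w7.pkl"):
    c,s,t,q=pickle.load(open(fn,"rb"))
    P=s['tcp_pos'];R=s['ee_rot'];f=P+R@[0,0,.0895]
    A=range(-66,26,4)
    e=edgefit(c,f,.042,-1,f[2]+.0015,A);print('foot wrist',R.T@(e[0]-P),e[1:])
    p=edgefit(c,[.636,-.22],.049,1,.085,A);print('pan wrist',p, 'pan-foot tool',(R.T@(p[0]-e[0])))
    B=range(-40,70,4)
    e2=edgefit(q,f,.042,-1,f[2]+.0015,B);p2=edgefit(q,[.639,-.22],.049,1,.085,B)
    print('scene foot',e2,'pan',p2,'diff',R.T@(p2[0]-e2[0]))
E
```

```text
foot wrist [-0.0013 -0.0004  0.088 ] (np.float64(-0.0005236111773871118), np.float64(0.00015361311291174824), 23)
pan wrist (array([ 0.6378, -0.2207,  0.085 ]), np.float64(-0.0013235930158263663), np.float64(0.00014141050043372236), 23) pan-foot tool [ 0.0041 -0.0002  0.0253]
scene foot (array([ 0.6314, -0.2246,  0.1103]), np.float64(0.004340094882061491), np.float64(0.0017028409927091865), 28) pan (array([ 0.6537, -0.2208,  0.085 ]), np.float64(-0.00785127303270332), np.float64(0.0006008180033688927), 28) diff [ 0.0194 -0.0115  0.0254]
foot wrist [-0.0013 -0.0004  0.088 ] (np.float64(-0.00032805572569124375), np.float64(0.00015277795896336801), 23)
pan wrist (array([ 0.6376, -0.2206,  0.085 ]), np.float64(-0.0010975148442190022), np.float64(0.0001707207387750225), 23) pan-foot tool [ 0.0029 -0.0003  0.0058]
scene foot (array([ 0.6452, -0.2206,  0.0908]), np.float64(-0.0052738458959329364), np.float64(0.0016798748315343976), 28) pan (array([ 0.6544, -0.2214,  0.085 ]), np.float64(-0.007835799461927409), np.float64(0.00038508495289644307), 27) diff [ 0.0088 -0.0025  0.0058]
```

```bash
python3 -m crank '[{"linear":[0.002,0,0.001],"delta_rot":[0,0,0],"gripper":0},{"linear":[0,0,0.002],"delta_rot":[0,0,0],"gripper":0},{"linear":[0,0,0],"delta_rot":[0,0,0],"gripper":0},{"linear":[0,0,0],"delta_rot":[0,0,0],"gripper":0}]'
python3 - <<'E'
from station import r,capture
from h import *
import pickle,cv2
np.set_printoptions(precision=4,suppress=True)
c=capture("wrist");s=r.sense();t=capture("top");q=capture("scene");pickle.dump((c,s,t,q),open("w8.pkl","wb"))
P=s['tcp_pos'];R=s['ee_rot'];print(P,s['time_s'],s['wrist_force'])
f=P+R@[-.0015,-.0004,.0895]
A=range(-66,26,4)
e=edgefit(c,f,.042,-1,f[2]+.0015,A);p=edgefit(c,[.636,-.22],.049,1,.085,A);print(e,p,R.T@(p[0]-e[0]))
cen=[.636,-.22,.085]
overlay(c,[(cen,.049,(0,0,255)),(cen,.0445,(0,160,0)),([f[0],f[1],f[2]+.0015],.042,(255,0,255))],250,130,140,110,5,"pics/w8o.png")
overlay(q,[],205,190,70,65,8,"pics/s8o.png")
overlay(t,[],370,140,60,60,8,"pics/t8o.png")
E
```

```text
time_s: 8.22
tcp_pos: [0.6375, -0.2214, 0.1755]
ee_rot: [[0.933, -0.359, -0.0], [-0.359, -0.933, -0.0], [-0.0, 0.0, -1.0]]
wrist_force: [-0.8, -0.0, -3.2]
gripper_width: 0.132
[ 0.6375 -0.2214  0.1756] 8.275 [-0.7129  0.3971 -3.0723]
(array([ 0.6365, -0.2206,  0.0876]), np.float64(-0.00047600507045627167), np.float64(0.0001495445899235545), 23) (array([ 0.6382, -0.2209,  0.085 ]), np.float64(-0.0016483838864036588), np.float64(0.00014178385549202662), 23) [ 0.0017 -0.0003  0.0026]
```

View pics/w8o.png

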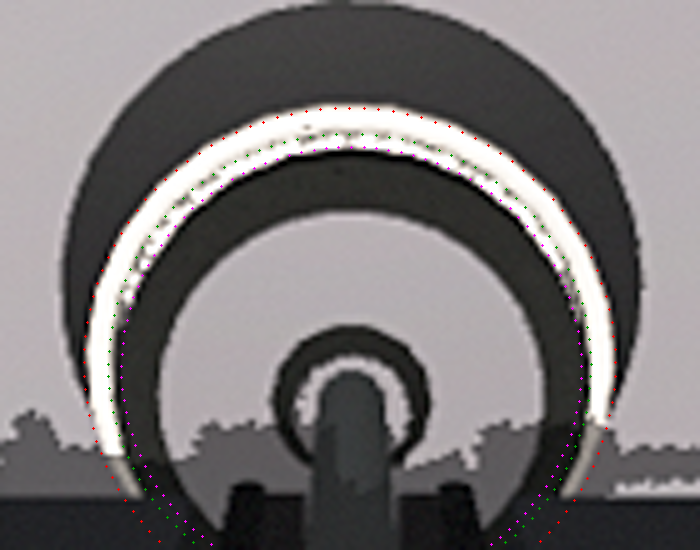

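View pics/s8o.png

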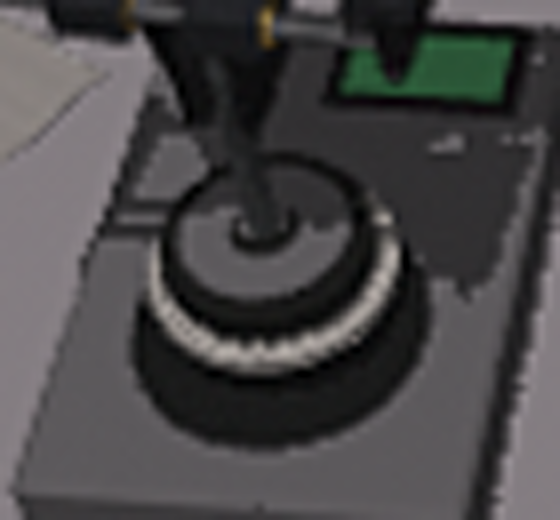

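View pics/t8o.png

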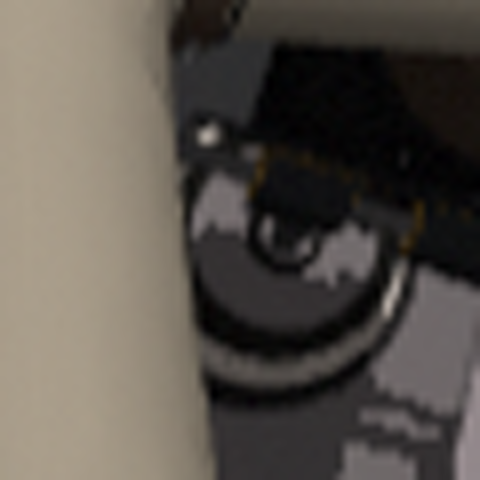

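Wrist view: the lip gap is even left and right (27 vs 25 crop px) and about 2.5–3 mm at the front, so the foot is centred within about 0.5 mm. I'll lower slowly.

```bash
python3 -m crank '[{"linear":[0.0004,0,0.001],"delta_rot":[0,0,0],"gripper":0},{"linear":[0,0,0.0015],"delta_rot":[0,0,0],"gripper":0},{"linear":[0,0,0.001],"delta_rot":[0,0,0],"gripper":0},{"linear":[0,0,0],"delta_rot":[0,0,0],"gripper":0}]'
python3 -m crank '[{"linear":[0,0,0.001],"delta_rot":[0,0,0],"gripper":0},{"linear":[0,0,0.001],"delta_rot":[0,0,0],"gripper":0},{"linear":[0,0,0],"delta_rot":[0,0,0],"gripper":0},{"linear":[0,0,0],"delta_rot":[0,0,0],"gripper":0}]'
python3 - <<'E'
from station import r,capture
from h import *
s=r.sense();print(s['tcp_pos'],s['wrist_force'],s['moment'])
for n in range(1):
    c=capture("wrist");overlay(c,[],250,130,140,110,5,"pics/w9.png");c=capture("scene");overlay(c,[],205,190,70,65,8,"pics/s9.png")
E
```

```text
time_s: 8.88
tcp_pos: [0.6378, -0.2215, 0.1719]
ee_rot: [[0.933, -0.359, -0.0], [-0.359, -0.933, 0.0], [-0.0, 0.0, -1.0]]
wrist_force: [-0.3, -0.6, -2.8]
gripper_width: 0.13
time_s: 9.38
tcp_pos: [0.6379, -0.2215, 0.1701]
ee_rot: [[0.933, -0.359, -0.0], [-0.359, -0.933, -0.0], [0.0, 0.0, -1.0]]
wrist_force: [-0.7, -0.8, -3.7]
gripper_width: 0.13
[ 0.63788357 -0.2215247   0.17005226] [-0.67453823 -0.82962141 -3.6980806 ] [ 0.00749437 -0.05951032 -0.06210002]
```

View pics/w9.png

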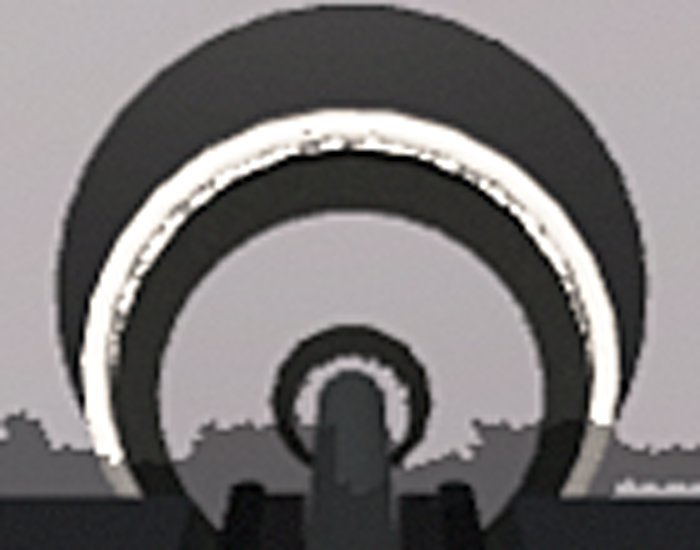

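View pics/s9.png

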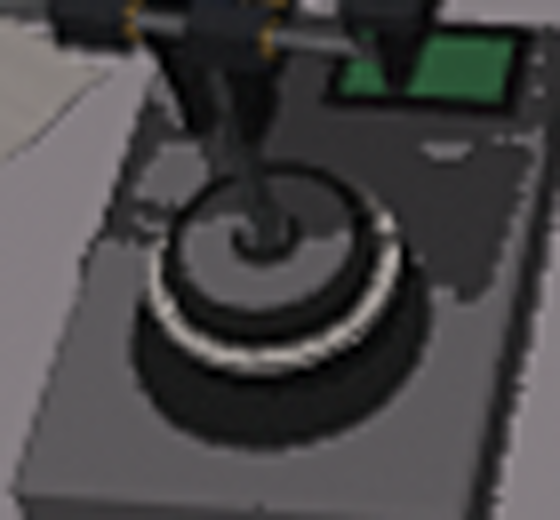

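No contact yet, and the lip gap stays even on all visible sides. I'll keep lowering.

```bash
python3 -m crank '[{"linear":[0,0,0.0008],"delta_rot":[0,0,0],"gripper":0},{"linear":[0,0,0.0007],"delta_rot":[0,0,0],"gripper":0},{"linear":[0,0,0],"delta_rot":[0,0,0],"gripper":0},{"linear":[0,0,0],"delta_rot":[0,0,0],"gripper":0}]'
python3 -c "
from station import r
from station import capture
for i in range(4):
    s=r.sense();print(s['tcp_pos'],s['wrist_force'],s['moment']);capture('top')"
```

```text
time_s: 9.98
tcp_pos: [0.638, -0.2216, 0.1689]
ee_rot: [[0.934, -0.359, 0.0], [-0.359, -0.934, -0.0], [0.0, 0.0, -1.0]]
wrist_force: [-0.6, 0.1, -0.9]
gripper_width: 0.127
[ 0.63797674 -0.22155536  0.16886097] [-0.59700432  0.12197745 -0.9217295 ] [ 0.09429518  0.05663931 -0.02034413]
[ 0.63800174 -0.22156015  0.16884263] [-0.90820652 -0.20785541 -0.2519629 ] [0.05199184 0.03936488 0.00529042]
[ 0.63798925 -0.22155697  0.16881949] [ 0.10314476 -0.40361759 -0.59703259] [-0.00035885  0.06593647 -0.00215268]
[ 0.63800564 -0.2215429   0.16880699] [ 0.01774661 -0.5248523  -0.59045632] [0.07967355 0.01988676 0.0038491 ]
```

The wrist load has dropped to ~0.6 N at floor height, so the pan is carrying the stand. I'll let go.

```bash
python3 -m crank '[{"linear":[0,0,0],"delta_rot":[0,0,0],"gripper":25},{"linear":[0,0,0],"delta_rot":[0,0,0],"gripper":40},{"linear":[0,0,0],"delta_rot":[0,0,0],"gripper":60},{"linear":[0,0,0],"delta_rot":[0,0,0],"gripper":60},{"linear":[0,0,0],"delta_rot":[0,0,0],"gripper":60},{"linear":[0,0,0],"delta_rot":[0,0,0],"gripper":60}]'
python3 - <<'E'
from station import r,capture
from h import *
s=r.sense();print(s['tcp_pos'],s['wrist_force'],s['gripper_width'])
c=capture("wrist");overlay(c,[],250,130,140,110,5,"pics/w10.png");c=capture("scene");overlay(c,[],205,170,70,75,8,"pics/s10.png")
E
```

```text
time_s: 10.92
tcp_pos: [0.6379, -0.2215, 0.1685]
ee_rot: [[0.933, -0.359, -0.0], [-0.359, -0.933, -0.0], [-0.0, 0.0, -1.0]]
wrist_force: [-0.5, -0.1, 0.1]
gripper_width: 0.59
[ 0.63787108 -0.22151042  0.16853323] [-0.51823107 -0.07895163  0.05817638] 0.5899211615922242
```

View pics/w10.png

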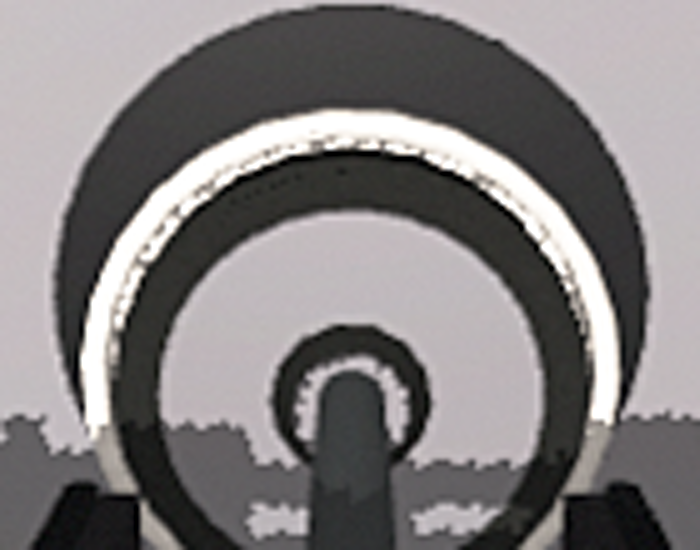

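View pics/s10.png

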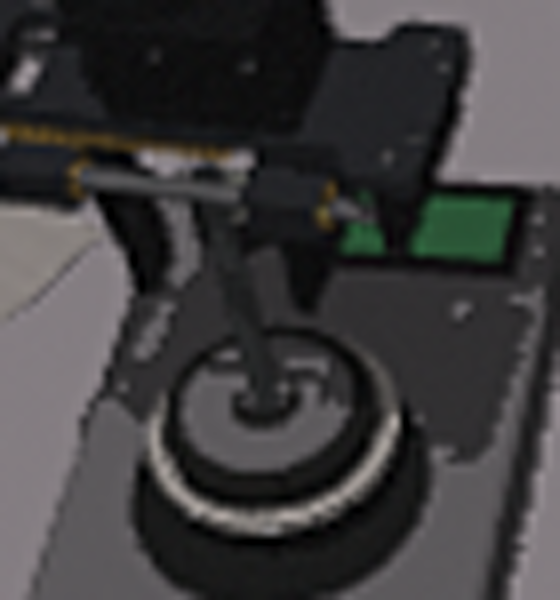

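The stand is let go and seated, with an even gap inside the lip. I'll rise clear, shut the fingers and go over to the key.

```bash
python3 -m crank '[{"linear":[0,0,-0.01],"delta_rot":[0,0,0],"gripper":60},{"linear":[0,0,-0.03],"delta_rot":[0,0,0],"gripper":60},{"linear":[0,0,-0.035],"delta_rot":[0,0,0],"gripper":60},{"linear":[0,0,-0.03],"delta_rot":[0,0,0],"gripper":60},{"linear":[-0.03,0.015,0],"delta_rot":[0,0,0],"gripper":0},{"linear":[-0.04,0.02,0],"delta_rot":[0,0,0],"gripper":0},{"linear":[-0.04,0.02,0],"delta_rot":[0,0,0],"gripper":0},{"linear":[-0.02,0.01,0],"delta_rot":[0,0,0],"gripper":0},{"linear":[0,0,0.03],"delta_rot":[0,0,0],"gripper":0},{"linear":[0,0,0.03],"delta_rot":[0,0,0],"gripper":0}]'
python3 -m crank '[{"linear":[0,0,0],"delta_rot":[0,0,0],"gripper":0},{"linear":[0,0,0],"delta_rot":[0,0,0],"gripper":0}]'
python3 - <<'E'
from station import r,capture
from h import *
import cv2
s=r.sense();print(s['tcp_pos'],s['wrist_force'],s['gripper_width'],s['time_s'])
c=capture("wrist");cv2.imwrite("pics/w11.png",c["img"]);print(proj(c,s['tcp_pos']),proj(c,s['tcp_pos']*[1,1,0]+[0,0,.06]))
q=capture("scene");overlay(q,[],190,130,100,100,6,"pics/s11.png")
t=capture("top");overlay(t,[],355,135,100,100,6,"pics/t11.png")
E
```

```text
time_s: 12.28
tcp_pos: [0.4934, -0.2358, 0.2146]
ee_rot: [[0.933, -0.359, 0.003], [-0.359, -0.933, -0.001], [0.003, -0.001, -1.0]]
wrist_force: [0.4, -0.3, -0.7]
gripper_width: 0.033
time_s: 12.52
tcp_pos: [0.4942, -0.236, 0.2152]
ee_rot: [[0.934, -0.358, 0.002], [-0.358, -0.934, -0.001], [0.003, 0.0, -1.0]]
wrist_force: [-0.2, -0.5, -0.1]
gripper_width: 0.006
[ 0.4942054  -0.23595003  0.21522912] [-0.20840073 -0.4798773  -0.09335454] 0.005976631967401445 12.525
[320.41984996 242.72643937] [320.3224139  187.96194027]
```

View pics/w11.png

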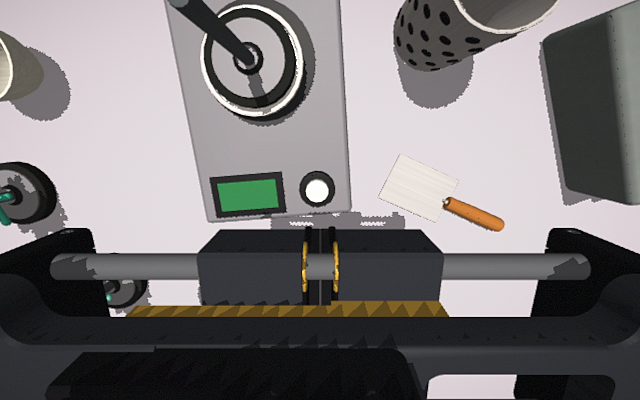

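View pics/s11.png

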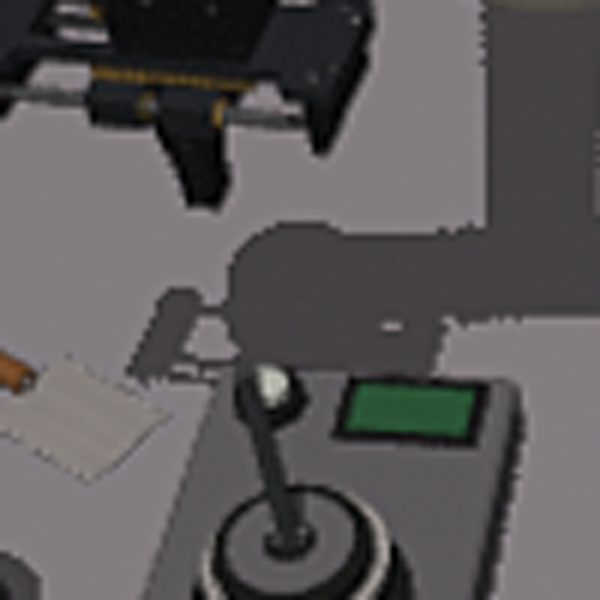

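View pics/t11.png

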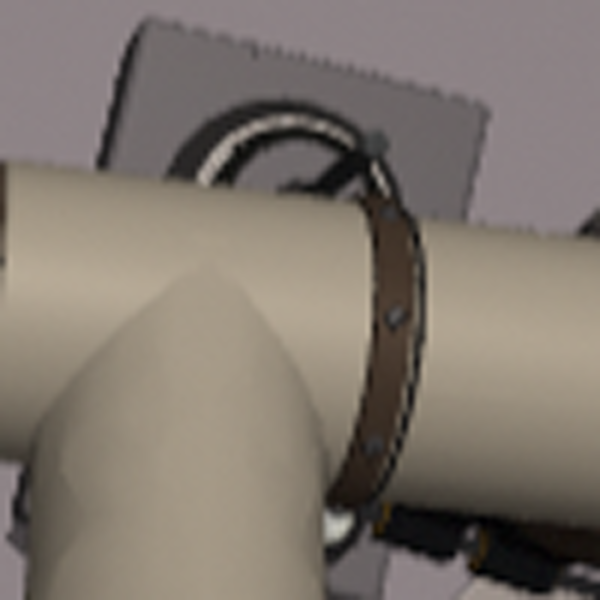

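The wrist view shows the key at (317,190), about 3 mm off the TCP line, and the stand seated with an even white lip ring around its foot. I'll correct and go down.

```bash
python3 -m crank '[{"linear":[-0.002,-0.0035,0.03],"delta_rot":[0,0,0],"gripper":0},{"linear":[0,0,0.04],"delta_rot":[0,0,0],"gripper":0},{"linear":[0,0,0.035],"delta_rot":[0,0,0],"gripper":0},{"linear":[0,0,0.015],"delta_rot":[0,0,0],"gripper":0},{"linear":[0,0,0],"delta_rot":[0,0,0],"gripper":0},{"linear":[0,0,0],"delta_rot":[0,0,0],"gripper":0}]'
python3 - <<'E'
from station import r,capture
from h import *
import cv2
s=r.sense();print(s['tcp_pos'],s['wrist_force'],s['gripper_width'],s['time_s'])
c=capture("wrist");overlay(c,[],240,100,160,120,5,"pics/w12.png")
q=capture("scene");overlay(q,[],190,150,100,100,6,"pics/s12.png")
E
```

```text
time_s: 13.42
tcp_pos: [0.4939, -0.2319, 0.0952]
ee_rot: [[0.934, -0.358, 0.003], [-0.358, -0.934, -0.001], [0.003, -0.0, -1.0]]
wrist_force: [-0.3, 0.2, 0.4]
gripper_width: 0.008
[ 0.49393234 -0.23192435  0.09517756] [-0.3248397   0.16711461  0.38191297] 0.008319227942440902 13.425
```

View pics/w12.png

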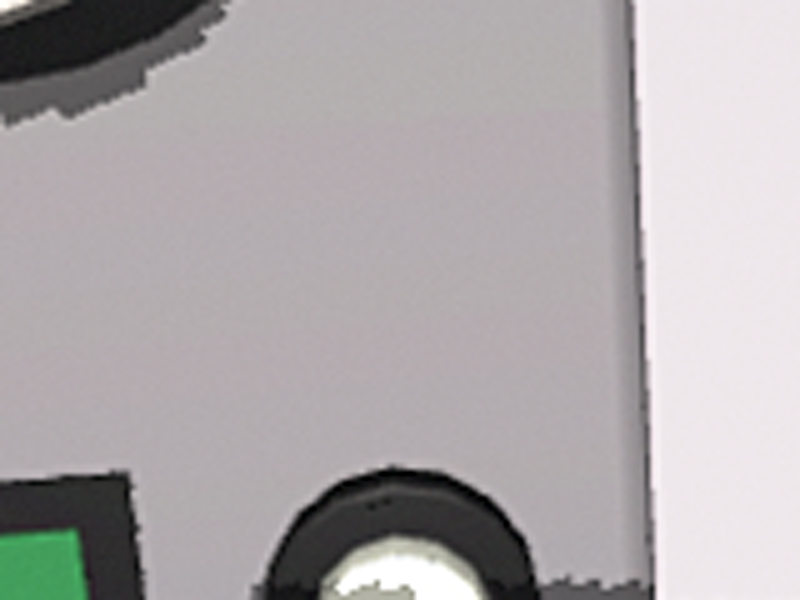

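View pics/s12.png

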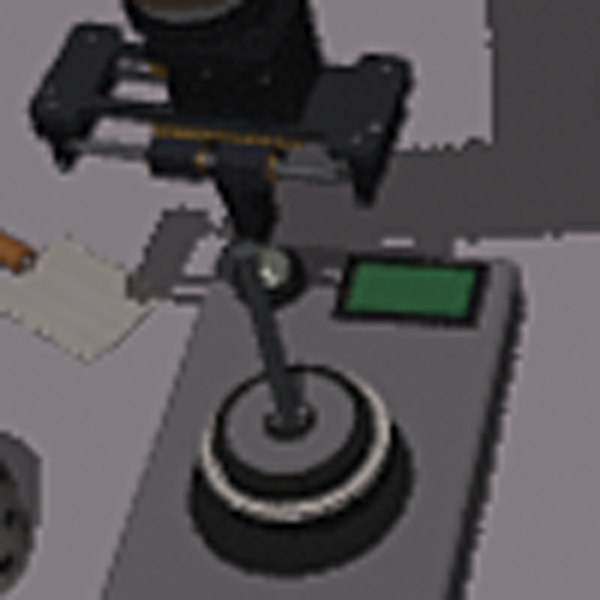

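The tip lines up with the key (column 320; expected row 226 for its centre matches). I'll creep down, watching the force.

```bash
python3 -m crank '[{"linear":[0,0,0.01],"delta_rot":[0,0,0],"gripper":0},{"linear":[0,0,0.01],"delta_rot":[0,0,0],"gripper":0},{"linear":[0,0,0],"delta_rot":[0,0,0],"gripper":0}]'
python3 -m crank '[{"linear":[0,0,0.002],"delta_rot":[0,0,0],"gripper":0},{"linear":[0,0,0.002],"delta_rot":[0,0,0],"gripper":0},{"linear":[0,0,0],"delta_rot":[0,0,0],"gripper":0}]'
python3 - <<'E'
from station import r,capture
from h import *
q=capture("scene");overlay(q,[],190,150,100,70,7,"pics/s13.png");q=capture("top");overlay(q,[],380,190,60,50,8,"pics/t13.png")
E
```

```text
time_s: 13.9
tcp_pos: [0.4917, -0.2314, 0.0723]
ee_rot: [[0.933, -0.359, -0.003], [-0.359, -0.933, 0.001], [-0.003, 0.0, -1.0]]
wrist_force: [-0.0, -0.8, 0.3]
gripper_width: 0.009
time_s: 14.28
tcp_pos: [0.4927, -0.2316, 0.0698]
ee_rot: [[0.934, -0.358, 0.0], [-0.358, -0.934, -0.0], [0.0, 0.0, -1.0]]
wrist_force: [-0.9, 0.3, 2.2]
gripper_width: 0.007
```

View pics/s13.png

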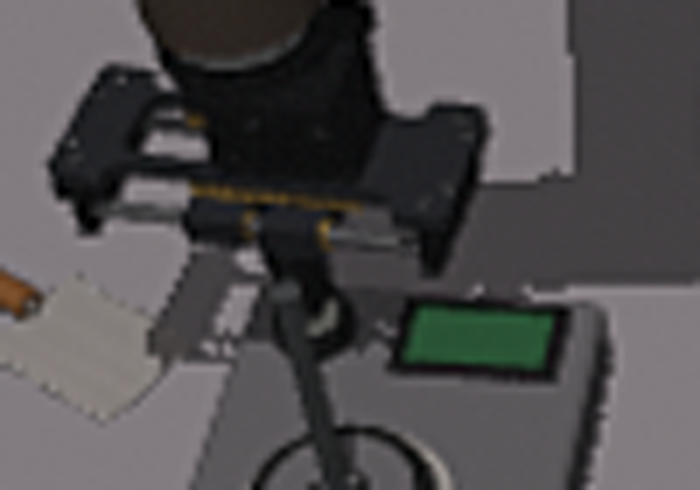

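The tip is on the key with ~2 N.

```bash
python3 -c "
from station import r,capture
for i in range(3):
    s=r.sense();print(s['tcp_pos'],s['wrist_force']);capture('top')"
python3 -m crank '[{"linear":[0,0,0.001],"delta_rot":[0,0,0],"gripper":0},{"linear":[0,0,0.001],"delta_rot":[0,0,0],"gripper":0},{"linear":[0,0,0],"delta_rot":[0,0,0],"gripper":0},{"linear":[0,0,0],"delta_rot":[0,0,0],"gripper":0}]'
python3 -c "
from station import r,capture
for i in range(4):
    s=r.sense();print(s['tcp_pos'],s['wrist_force']);capture('top')"
```

```text
[ 0.49273981 -0.23165163  0.06984503] [0.13475412 0.75993252 2.10251546]
[ 0.49272078 -0.23166193  0.06983446] [-0.07761042  1.03255853  2.84254496]
[ 0.49276389 -0.2316303   0.06983346] [-0.347499   -0.26600897  1.84671052]
time_s: 15.02
tcp_pos: [0.4928, -0.2316, 0.0677]
ee_rot: [[0.934, -0.359, 0.0], [-0.359, -0.934, -0.0], [0.0, 0.0, -1.0]]
wrist_force: [-0.2, -0.1, 2.7]
gripper_width: 0.005
[ 0.49275288 -0.23164388  0.06767129] [-0.16371908 -0.1253754   2.71135094]
[ 0.49273798 -0.23166232  0.06766831] [-0.74930717 -0.93285589  3.89925627]
[ 0.49274474 -0.23164262  0.06766629] [-1.03094991 -0.0809828   3.35172119]
[ 0.49271444 -0.23164535  0.06764733] [-0.42337775 -0.43290724  3.03559103]
```

```bash
python3 -m crank '[{"linear":[0,0,0.0004],"delta_rot":[0,0,0],"gripper":0},{"linear":[0,0,0],"delta_rot":[0,0,0],"gripper":0}]'
python3 -c "
from station import r,capture
for i in range(4):
    s=r.sense();print(s['tcp_pos'],s['wrist_force']);capture('top')"
python3 -m crank '[{"linear":[0,0,0.0004],"delta_rot":[0,0,0],"gripper":0},{"linear":[0,0,0],"delta_rot":[0,0,0],"gripper":0}]'
python3 -c "
from station import r,capture
for i in range(5):
    s=r.sense();print(s['tcp_pos'],s['wrist_force']);capture('top')"
```

```text
time_s: 15.48
tcp_pos: [0.4927, -0.2316, 0.0672]
ee_rot: [[0.934, -0.359, 0.0], [-0.359, -0.934, -0.0], [0.0, 0.0, -1.0]]
wrist_force: [-1.0, -0.4, 3.2]
gripper_width: 0.01
[ 0.49272501 -0.23162387  0.06720952] [-1.01756003 -0.42858124  3.2166077 ]
[ 0.49272918 -0.23161932  0.06721901] [ 0.14176198 -0.74008647  3.19324604]
[ 0.49276072 -0.23161955  0.06722824] [-0.21425746  0.34903669  2.50335934]
[ 0.49271091 -0.23163898  0.06721273] [ 0.06661635 -0.6330119   3.29346529]
time_s: 15.92
tcp_pos: [0.4927, -0.2316, 0.0668]
ee_rot: [[0.934, -0.359, 0.0], [-0.359, -0.934, -0.0], [0.0, 0.0, -1.0]]
wrist_force: [0.1, -1.4, 3.9]
gripper_width: 0.005
[ 0.49274573 -0.23163241  0.06682219] [ 0.0774292  -1.42834369  3.85369505]
[ 0.49274627 -0.23161047  0.06681526] [-0.5383174  -0.68523131  3.62356272]
[ 0.49272186 -0.23163334  0.06682915] [-0.66032157 -0.33631692  3.63930447]
[ 0.49272108 -0.23162267  0.06681275] [ 0.5950492  -0.61594849  3.14907326]
[ 0.49272481 -0.23162815  0.06681031] [-0.25833327  0.16001568  4.00086207]
```

```bash
python3 -m crank '[{"linear":[0,0,0.0004],"delta_rot":[0,0,0],"gripper":0},{"linear":[0,0,0],"delta_rot":[0,0,0],"gripper":0}]'
python3 -c "
from station import r,capture
for i in range(4):
    s=r.sense();print(s['tcp_pos'],s['wrist_force']);capture('top')"
python3 -m crank '[{"linear":[0,0,0.0004],"delta_rot":[0,0,0],"gripper":0},{"linear":[0,0,0],"delta_rot":[0,0,0],"gripper":0}]'
python3 -c "
from station import r,capture
for i in range(5):
    s=r.sense();print(s['tcp_pos'],s['wrist_force']);capture('top')"
```

```text
time_s: 16.42
tcp_pos: [0.4927, -0.2316, 0.0665]
ee_rot: [[0.934, -0.359, 0.0], [-0.359, -0.934, -0.0], [0.0, -0.0, -1.0]]
wrist_force: [0.4, -0.9, 4.4]
gripper_width: 0.007
[ 0.49273666 -0.2316374   0.06646707] [ 0.35393986 -0.89824294  4.36367215]
[ 0.49272863 -0.23163543  0.06645146] [9.35755148e-01 2.04062055e-03 4.95111332e+00]
[ 0.49273671 -0.23162229  0.066447  ] [ 0.24910242 -0.54501013  3.91808356]
[ 0.49274054 -0.23162358  0.06643481] [ 0.41588885 -0.18353812  4.1938622 ]
time_s: 16.88
tcp_pos: [0.4928, -0.2316, 0.0664]
ee_rot: [[0.934, -0.358, 0.0], [-0.358, -0.934, -0.0], [0.0, 0.0, -1.0]]
wrist_force: [0.2, -0.3, 6.3]
gripper_width: 0.008
[ 0.49277291 -0.23161857  0.06641699] [ 0.21614595 -0.26474185  6.34066351]
[ 0.49273694 -0.23165799  0.06640154] [-0.66954513  0.06727356  6.77691416]
[ 0.49273102 -0.23163783  0.06640756] [-0.05487502 -0.32360017  6.2028246 ]
[ 0.49275756 -0.23163102  0.06640983] [0.36275968 0.01809974 7.0684675 ]
[ 0.49274198 -0.2316225   0.0664046 ] [-0.28146493 -0.21949696  6.77156022]
```

The position stalled at 0.0664 while the force jumped to 6.7 N, so the key has bottomed. I'll release it, rise clear and check.

```bash
python3 -m crank '[{"linear":[0,0,-0.004],"delta_rot":[0,0,0],"gripper":0},{"linear":[0,0,-0.01],"delta_rot":[0,0,0],"gripper":0},{"linear":[0,0,-0.03],"delta_rot":[0,0,0],"gripper":0},{"linear":[0,0,-0.04],"delta_rot":[0,0,0],"gripper":0},{"linear":[0,0,-0.05],"delta_rot":[0,0,0],"gripper":0},{"linear":[-0.03,0,-0.03],"delta_rot":[0,0,0],"gripper":0},{"linear":[-0.03,0,0],"delta_rot":[0,0,0],"gripper":0},{"linear":[0,0,0],"delta_rot":[0,0,0],"gripper":0},{"linear":[0,0,0],"delta_rot":[0,0,0],"gripper":0},{"linear":[0,0,0],"delta_rot":[0,0,0],"gripper":0}]'
python3 - <<'E'
from station import r,capture
from h import *
import cv2
s=r.sense();print(s['tcp_pos'],s['wrist_force'],s['joint_velocities'],s['time_s'])
c=capture("wrist");overlay(c,[],160,0,250,190,3,"pics/w14.png")
q=capture("scene");overlay(q,[],190,150,100,100,6,"pics/s14.png")
t=capture("top");cv2.imwrite("pics/t14.png",t["img"])
E
```

```text
time_s: 18.38
tcp_pos: [0.4369, -0.2101, 0.2294]
ee_rot: [[0.933, -0.359, -0.001], [-0.359, -0.933, 0.0], [-0.001, 0.0, -1.0]]
wrist_force: [0.1, 0.2, -0.2]
gripper_width: 0.006
[ 0.43690892 -0.21013929  0.2293962 ] [ 0.09476109  0.17741532 -0.20914378] [-0.04585822  0.22641559  0.07564577  0.19045786  0.0366268  -0.05847615] 18.375
```

View pics/w14.png

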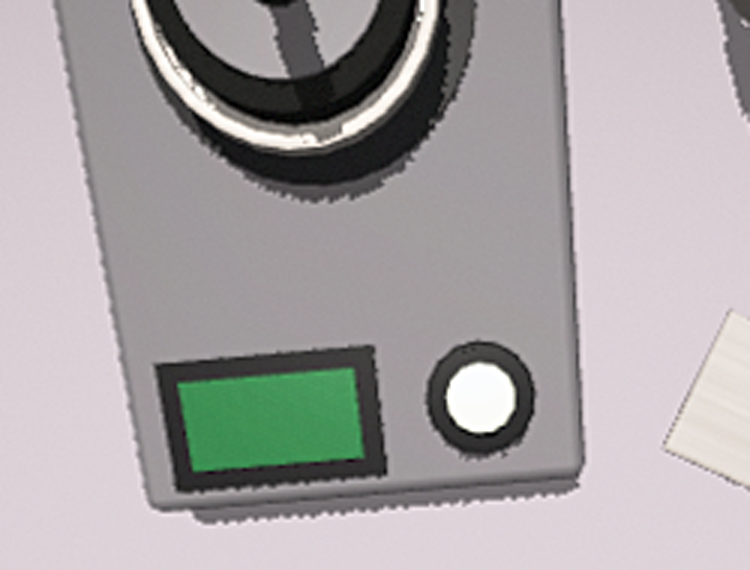

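View pics/s14.png

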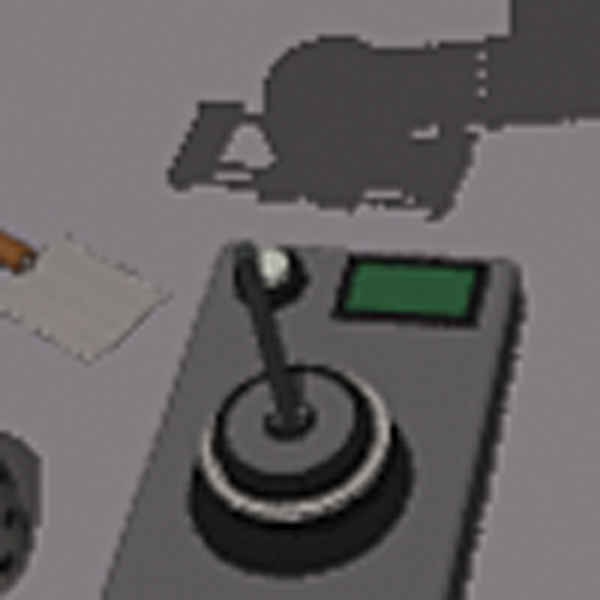

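View pics/t14.png

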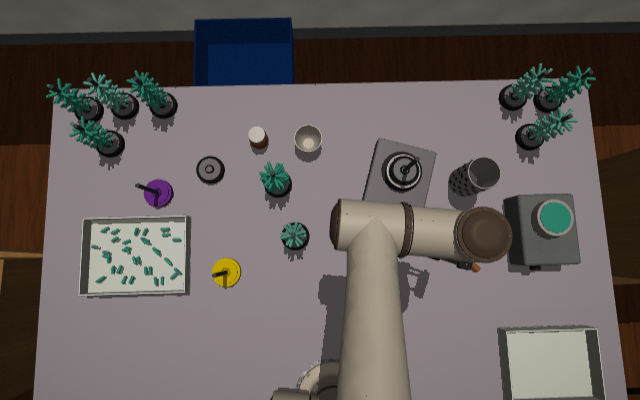

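The views show the stand flat inside the pan's lip, the white key up (wrist crop (480,397)), the bystanders in place and the arm clear. Handing in.

```bash
python3 -c "
from station import workorder
print(workorder.finish_job())"
```

```text
the job is handed in; nothing more can be done
None
```

I set the empty stand on the scale's pan, let go of it, pressed the tare key and let it come back up. I then handed the job in at about 18.5 s; it reports no verdict.

- **Placing:** I centred the foot on the shifted pan with the wrist camera and lowered it in small steps until the pan carried it. The last pictures show it upright and flat inside the lip, with an even gap on every side I could see. I did not measure its final height or tilt.
- **Pan centre:** The scene camera put the pan about 8 mm further out in x than the wrist and top cameras did. I went by the wrist view and checked the gap close up.
- **Tare key:** I pressed it until it bottomed: it stopped moving and the wrist force jumped to about 6.7 N. Adding the stand's roughly 3.5 N gives about 10 N on the scale, under the 20 N limit. There is no direct reading of key travel, but afterwards the key looked fully up.
- **Clear at the end:** The gripper was about 0.2 m up and away from the scale, with no force on the wrist beyond noise. The bystanders I could see were where they started. In the last top view the arm hid most of the spatula, but it looked unmoved in the scene view.

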